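# Set up the drop wing of a work platform on its swing-out leg

### The job

Set up the side wing of the work platform: swing the red prop leg out with a push until it is firmly home against the black stop post, without forcing the post. Then fold the raised wing over and press it gently down until it sits level on top of the leg, let go, and leave the things lying around where they are.

Things in the scene. Friction and masses are not known exactly. Their poses are not given: they have to be found in the camera images.
- riser: Plywood work platform, fixed on the bench: block 260 (x) x 200 (y) x 140 mm with a blue band round its top; origin at the centre of its underside, z up. Its wing side is the -y face (y = -100). An 8 mm base board reaches from there to y = -280 under the wing.
- leg (a joint): Angle (rad) of the red prop leg about its upright pin (point leg_pin). 0: folded along the platform's face, pointing to the platform's -x; growing values swing its end out to -y; 1.57: straight out. Starts at 0.6 to 0.9, so a finger fits between leg and face. Stiff hinge (0.25 N m), stays where it is left; only the stop post ends its swing.
- leg_end (a point): Middle of the top edge of the leg's free end: 155 mm from the pin, 128 mm above the bench.
- leg_frame (a point): Point in mid-thickness of the leg, 100 mm from the pin, 72 mm above the bench. Its x axis points along the leg to the pin, z up; -y is square to the leg, in the direction of swing. The leg touches the post when the post's axis is 16 mm from this mid-plane, on that side.
- stop: Orange foot plate (60 x 30) of the stop, on the base board, 125 mm out from the face; origin at its centre, 8 mm above the bench, x as the platform's. Its black rubber post (20 dia., top at 80 mm) is clamped anywhere within 12 mm of that centre along x, unmeasured: find it by feel. Leg touches at 1.25 to 1.9 rad. Rubber gives 1 mm per 10 N. Press home 5 to 12 N for half a second; over 25 N shifts it.
- wing (a joint): Angle (rad) of the plywood wing about its hinge along the platform's x at the top edge of the wing side (y = -100, z = 140 mm). 0: level, pointing to -y, top flush with the platform; 1.57: upright. Starts leaning back over the platform, 1.8 to 2.1. Stiff hinge (0.5 N m): stays at any angle, and would sink below level with no leg under it. Press it on the leg (rubber top) with 5 to 12 N for half a second, not over 25 N.
- wing_edge (a point): Middle of the wing's free (yellow) edge, on its upper face, 160 mm from the hinge line. The wing is 250 wide (x -125 to +125 in the platform's frame), 12 thick below its upper face, 0.25 to 0.4 kg. The face that is upper when level faces the platform's +y when raised.
- screw_jar: Amber jar with black lid, 48 diameter, 60 tall, standing loose on top of the platform, near its far side from the wing. Leave it alone.
- mallet: Hammer with a 240 mm handle lying on the bench. Leave it alone.
- tape_roll: White roll, 90 diameter, 24 tall, flat on the bench. Leave it alone.
- offcut: Wood offcut 110 x 45 x 30 on the bench. Leave it alone.
- leg_pin (a point): The leg's hinge pin, at the leg's top (128 mm above the bench): x = +70, y = -118 in the platform's frame. The leg is an upright panel, 155 mm long from the pin axis, 12 thick, from 22 to 128 mm above the bench, with a black rubber strip along its top.

How it is judged:
By the outcome, as a careful person would: the job done as asked, in the order asked, and still so for the second after the job is handed in, with the robot touching nothing.
It also fails if it takes over 67 s, if anything falls off the work surface, if the arm or the gripper's body presses on something with over 40 N, if the wrist force passes 120 N, or if a joint passes its speed limit or range.

### The arm

A 6-joint arm with a two-finger parallel gripper is mounted at the origin on the work surface. World frame = base frame: x ahead of the robot, y to its left, z up, the work surface at z = 0. Lengths are in m, angles in rad, forces in N, time in s.
With the tool pointing down it reaches from about 0.325 to 0.875 m from the base axis. Payload 4.4 kg.
Tool frame: the origin (TCP) lies on the centre line of the jaws, within the pads' length; the fingertips stand 22 mm ahead of it and the grasp point (between the pads) lies 3 mm ahead of it; z points along the fingers, y is the line along which they close (so a half turn about z gives the same grasp; the last joint's range is limited). The gripper opens to 85 mm and grips with 20 to 120 N. Pads are 22 mm wide; open, the fingers measure 114 mm over their backs; the gripper's body (76 mm by 85 mm) begins 54 mm behind the grasp point. The pads swing forward as they close: fully open they stand 13 mm farther back than shut.
Start: joints at [-1.317, 0.207, 1.542, -0, 1.393, -0.15], TCP at [0.226, -0.529, 0.253] pointing down, gripper open.
Joint ranges: [-2.73, 2.73], [-0.86, 2.22], [0.23, 2.46], [-1.11, 4.25], [0.08, 2.63], [-2.82, 2.82]. Speed limits (rad/s): [2.79, 2.79, 3.14, 3.14, 3.14, 3.14].

### API

Orientations are given as a unit quaternion [w, x, y, z].
In Python, from rig import sensors, optics, workorder, nets gives the robot as it stands. The module is installed in compiled form; this text tells all that it offers.
- The arm moves only by the tool servo_tool, never from a script. Its argument "commands" is a list of rows, each a list of 7 numbers: the opening in per cent of the stroke, from 0 (shut) to 100 (fully open), then the shift along the world's x, y, z in mm, then the turn, a rotation vector about the world's x, y, z in degrees. In form: [[jaw, x, y, z, wx, wy, wz], ...]. A call has 1 to 20 rows; each row shifts and turns the commanded pose from where the row before left it; what a row does not reach is not made up. A row lasts 1/10 s, in which the tool goes at most 50 mm and 8.59 degrees, less where a joint would pass 70% of its speed; a pose out of reach is approached as far as the arm can. A call with a gripper value outside its range is refused whole. The fingers move at their own pace and stop on an object; "grip_force" is the grip in N (left out, the last holds). Time passes only in rows, so rows that do not move let the fingers close. It gives the time, the measured TCP pose, the force, the opening and the grip force at its end, in the units of the state.
- sensors.get_state(): the state, without advancing time (a new reading comes with each control period).
- optics.camera(name): name is "scene" or "top" or "wrist"; returns (picture, depth): 400x640x3 uint8, blue, green, red; 400x640 float32, m along the optical axis (not along the pixel's ray), 0 where there is no reading.
- optics.camera_model(name): a dict with "vfov" (degrees; the focal length in pixels is half the picture's height over the tangent of half this angle, whatever the lens; pixels are square), "cx", "cy" (the principal point, pixels), "distortion" ([k1, k2, p1, p2, k3] as OpenCV has them; the pictures are not rectified), "R" (3x3) and "t" (3): a world point X has camera coordinates R X + t. Camera axes: x right, y down, z forward; pixel columns grow to the right and rows downward; lengths in m; the calibration is good to about 2 mm. A picture is of the moment at which its call begins: read the wrist's pose just before it. camera_model takes no time and is no camera call; for the wrist camera it gives the pose at the moment of the call.
- workorder.job_done(): hands the job in; it is judged then, once.
Trained networks look in the newest picture that a camera, given by its name, has taken for a name from the list of things; names that differ only in an ending like _2 or _b are one class to them, and where a whole thing is asked for, a point or a joint stands for the part that bears it (a point fixed in the world has none). Each returns a list of dicts, best first, with "confidence" (0 to 1); they miss things now and then, are a little off and sometimes report something else, mostly with a low value. They report only what shows in the picture. A call takes as long as a camera call.
- nets.find_in(camera, thing): "at" ([column, row] as shares, 0 to 1, of the picture: columns of its width, rows of its height, amid what is visible of it).
- nets.regions_of(camera, thing): "region" (400x640 bool, what is visible of it) and "at" ([column, row] as shares, 0 to 1, of the picture: columns of its width, rows of its height, amid what is visible of it).
- nets.mark_of(camera, thing): "at" ([column, row] as shares, 0 to 1, of the picture: columns of its width, rows of its height: a listed point, or the origin of a listed thing).
The state is a dict: "clock": time; "q": joint angles; "dq": joint speeds; "joint_torque": joint torques, N m; "tcp_pos": TCP position; "tcp_rot": TCP orientation; "ft_force": force on the tool from outside, world axes, zero at the start; "ft_torque": the same for the moment, N m; "width": opening from 0.0 (shut) to 1.0 (fully open); "grip_force": force on a finger pad.
Only numpy, scipy, OpenCV 4.12 (cv2) and the standard library are available. Lean on these libraries where they do the work, as an engineer would, in place of code of your own. Each camera call takes 0.05 s, during which the arm holds its last target. There are 200 camera calls.

## Working session

There is one attempt and no reset: what is moved stays moved. The work goes in short steps, Python scripts to look and compute and a tool call to move; the robot and the scene stay as the last step left them, time stands still between calls to the robot, and variables do not carry over. Pictures are saved under pics/ and viewed, at most 10 in all, crops included, and the job is handed in when it is done.

Besides the shell and the picture viewer there is one more tool, called after "Call:" as name(argument=value, ...) on one line, values as JSON. servo_tool: Moves the arm, as the interface text tells. Its arguments: {"type":"object","properties":{"commands":{"type":"array"},"grip_force":{"type":"number"}},"required":["commands"]}

```bash
mkdir -p pics; cat > h.py <<'E'
import numpy as np, cv2
from rig import sensors, optics, workorder, nets
def K(m):
    f=200/np.tan(np.radians(m["vfov"])/2); return np.array([[f,0,m["cx"]],[0,f,m["cy"]],[0,0,1.]])
def ray(m,at):
    p=np.array([[[at[0]*640,at[1]*400]]]); u=cv2.undistortPoints(p,K(m),np.array(m["distortion"]))[0,0]
    R=np.array(m["R"]);return -R.T@np.array(m["t"]), R.T@np.array([u[0],u[1],1])
def atz(m,at,z):
    c,d=ray(m,at); return c+d*(z-c[2])/d[2]
def atdepth(m,at,D):
    c,d=ray(m,at); x=int(at[0]*640);y=int(at[1]*400);w=D[max(0,y-2):y+3,max(0,x-2):x+3];w=w[w>0]
    return c+d*np.median(w) if w.size else None
E
python3 - <<'E'
from h import *
s=sensors.get_state();print(s["clock"],s["tcp_pos"],s["tcp_rot"],s["ft_force"])
np.set_printoptions(precision=3,suppress=True)
Z=dict(riser=0,leg_end=.128,leg_frame=.072,leg_pin=.128,stop=.008,wing_edge=None)
ims=[]
for c in ["scene","top"]:
    im,D=optics.camera(c);m=optics.camera_model(c);ims.append(im)
    for t in Z:
        for r in nets.mark_of(c,t)[:1]:
            print(c,t,np.round(r["confidence"],2),np.array(r["at"])*[640,400],None if Z[t] is None else atz(m,r["at"],Z[t]),atdepth(m,r["at"],D))
    cv2.imwrite(f"pics/{c}.png",im)
cv2.imwrite("pics/both.png",cv2.resize(np.vstack(ims),(480,600)))
E
```

```text
0.0 [ 0.22624484 -0.52784619  0.25210727] [-1.13945078e-03  9.79592071e-01  2.00992717e-01 -6.48175283e-05] [-0.35975065 -0.04270619  1.13356108]
scene riser 0.8 [371.52 274.8 ] [0.544 0.115 0.   ] [0.625 0.167 0.139]
scene leg_end 0.7 [320.576 202.08 ] [ 0.528 -0.092  0.128] [ 0.439 -0.18  -0.001]
scene leg_frame 0.48 [322.304 231.68 ] [ 0.568 -0.048  0.072] [ 0.6   -0.017  0.124]
scene leg_pin 0.74 [321.024 245.   ] [0.636 0.013 0.128] [ 0.572 -0.05   0.014]
scene stop 0.77 [285.824 258.68 ] [ 0.672 -0.092  0.008] [ 0.676 -0.087  0.016]
scene wing_edge 0.66 [399.616 256.68 ] None [0.562 0.196 0.176]
top leg_end 0.92 [311.808 203.12 ] [ 0.521 -0.093  0.128] [ 0.524 -0.092  0.101]
top leg_frame 0.63 [291.008 189.92 ] [ 0.56  -0.044  0.072] [ 0.566 -0.041  0.036]
top leg_pin 0.66 [259.52 151.2 ] [0.639 0.018 0.128] [0.639 0.019 0.126]
top stop 0.54 [308.416 147.32 ] [ 0.676 -0.083  0.008] [ 0.658 -0.086  0.072]
top wing_edge 0.84 [197.376 180.6  ] None [0.576 0.151 0.139]
```

View pics/scene.png

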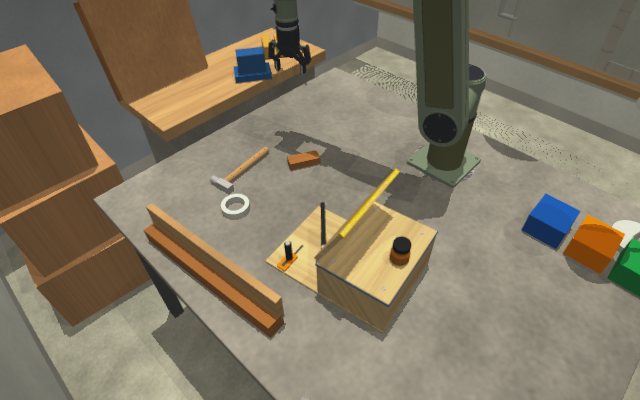

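View pics/top.png

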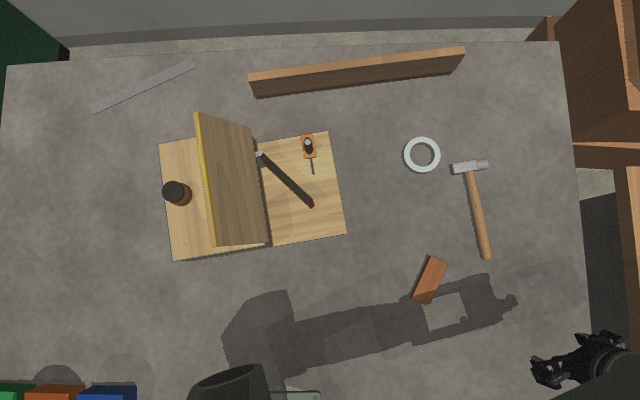

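The scene shows the platform about 0.6 m ahead, with its wing side facing the world's -y. In the top view the leg runs from (260,153) to (312,206), the stop is at (309,147), and the base board's outer corners are at (328,131) and (346,233). The wing's yellow edge runs from (197,113) to (214,246), and the jar is at (176,193).

```bash
python3 - <<'E'
from h import *
np.set_printoptions(precision=4,suppress=True)
m=optics.camera_model("top")
im=cv2.imread("pics/top.png")
pts=[((328.5,131),.008,(130,-280)),((346,233),.008,(-130,-280)),((159.5,145),.14,(130,100)),((172.5,262),.14,(-130,100)),((259.5,152),.128,(70,-118))]
W=np.array([atz(m,(p[0]/640,p[1]/400),z)[:2] for p,z,_ in pts]);L=np.array([q for *_,q in pts])/1000
print(W)
a=L-L.mean(0);b=W-W.mean(0);th=np.arctan2((a[:,0]*b[:,1]-a[:,1]*b[:,0]).sum(),(a*b).sum())
R=np.array([[np.cos(th),-np.sin(th)],[np.sin(th),np.cos(th)]]);o=W.mean(0)-R@L.mean(0)
print("yaw",th,"o",o,"res",W-(L@R.T+o))
end=np.array([.522,-.093]);st=atz(m,(308.4/640,147.3/400),.008)[:2]
for n,p in [("end",end),("stop",st),("post80",atz(m,(308/640,145/400),.08)[:2])]:print(n,p,R.T@(p-o))
l=R.T@(end-o)-[.07,-.118];print("leg",np.arctan2(-l[1],-l[0]),np.hypot(*l))
# wing edge ends: angle from row on x=const using hinge geometry: search angle
C,_=ray(m,(.5,.5))
for px in [(196,113),(214,246)]:
    c,d=ray(m,(px[0]/640,px[1]/400)); best=[]
    for A in np.arange(1.6,2.3,.02):
        z=.14+.16*np.sin(A);p=(c+d*(z-c[2])/d[2]);q=R.T@(p[:2]-o);best.append((abs(q[1]-(-.1-.16*np.cos(A))),A,q,z))
    print(min(best,key=lambda t:t[0]))
E
```

```text
[[ 0.7156 -0.1344]
 [ 0.4615 -0.1684]
 [ 0.658   0.2373]
 [ 0.4035  0.203 ]
 [ 0.6367  0.0182]]
yaw 0.14819942994069132 o [0.5471 0.1236] res [[-0.0015 -0.0003]
 [ 0.0016  0.0041]
 [-0.0029 -0.0045]
 [-0.0002 -0.0003]
 [ 0.003   0.001 ]]
end [ 0.522 -0.093] [-0.0568 -0.2106]
stop [ 0.6756 -0.0834] [ 0.0965 -0.2237]
post80 [ 0.6618 -0.0858] [ 0.0825 -0.2241]
leg 0.6304521788068503 0.1570136589209148
(np.float64(0.00032094194638544044), np.float64(2.0000000000000004), array([ 0.1231, -0.0331]), np.float64(0.2854875882921091))
(np.float64(0.001178069479575744), np.float64(2.0000000000000004), array([-0.1229, -0.0322]), np.float64(0.2854875882921091))
```

Call:
servo_tool(commands=[[0, 18.5, 30, 0, 0, 0, -4], [0, 18.5, 30, 0, 0, 0, -4], [0, 18.5, 30, 0, 0, 0, -4], [0, 18.5, 30, 0, 0, 0, -4], [0, 18.5, 30, 0, 0, 0, -4], [0, 18.5, 30, 0, 0, 0, -4], [0, 18.5, 30, 0, 0, 0, -4], [0, 18.5, 30, 0, 0, 0, -4], [0, 18.5, 30, 0, 0, 0, -4], [0, 18.5, 30, 0, 0, 0, -4], [0, 18.5, 30, 0, 0, 0, -4], [0, 18.5, 30, 0, 0, 0, -4], [0, 18.5, 30, 0, 0, 0, -4], [0, 18.5, 30, 0, 0, 0, -4], [0, 18.5, 30, 0, 0, 0, -4], [0, 18.5, 30, 0, 0, 0, -4], [0, 0, 0, 0, 0, 0, 0]])

```text
clock: 2.4
tcp_pos: [0.524, -0.0453, 0.2535]
tcp_rot: [-0.001, 0.938, -0.347, 0.0]
ft_force: [-0.3, 0.2, -0.8]
width: -0.006
grip_force: 0.0
```

```bash
cat >> h.py <<'E'
th=.1482;O=np.array([.5471,.1236]);R2=np.array([[np.cos(th),-np.sin(th)],[np.sin(th),np.cos(th)]])
def loc(p): return R2.T@(np.asarray(p)[:2]-O)
def wld(q): return R2@np.asarray(q)+O
PIN=np.array([.07,-.118])
def leg(t): return np.array([-np.cos(t),-np.sin(t)]),np.array([np.sin(t),-np.cos(t)])
def st():
    s=sensors.get_state();q=s["tcp_rot"];from scipy.spatial.transform import Rotation as Q
    M=Q.from_quat([q[1],q[2],q[3],q[0]]).as_matrix()
    print("t",round(s["clock"],2),"tcp",np.round(s["tcp_pos"],4),"loc",np.round(loc(s["tcp_pos"]),4),"yaw",round(np.arctan2(M[1,0],M[0,0]),3),"toolz",np.round(M[:,2],2),"F",np.round(s["ft_force"],2),"Floc",np.round(R2.T@s["ft_force"][:2],2),"q",np.round(s["q"],2));return s
E
python3 - <<'E'
from h import *
np.set_printoptions(precision=4,suppress=True)
st()
# lateral view: wrist + top marks
for c in ["top","wrist"]:
    im,D=optics.camera(c);m=optics.camera_model(c);cv2.imwrite(f"pics/{c}1.png",im)
    for t,z in [("leg_end",.128),("leg_pin",.128),("stop",.008)]:
        for r in nets.mark_of(c,t)[:1]: 
            p=atz(m,r["at"],z);print(c,t,round(r["confidence"],2),p,loc(p),np.array(r["at"])*[640,400])
for t in np.arange(.63,1.8,.1):
    d,n=leg(t);print(round(t,2),[wld(PIN+.12*d-(.006+.011)*n), round(th+t-np.pi/2,2)])
E
```

```text
t 2.4 tcp [ 0.524  -0.0453  0.2535] loc [-0.0478 -0.1636] yaw -0.708 toolz [ 0.  0. -1.] F [-0.28  0.16 -0.8 ] Floc [-0.25  0.2 ] q [-0.25  0.1   1.66  0.    1.38  2.03]
top leg_end 0.59 [ 0.5169 -0.0891  0.128 ] [-0.0613 -0.2059] [310.016 205.   ]
top stop 0.51 [ 0.6829 -0.0776  0.008 ] [ 0.1046 -0.219 ] [305.984 144.52 ]
wrist leg_end 0.89 [ 0.5246 -0.0913  0.128 ] [-0.054  -0.2092] [357.504 164.8  ]
wrist leg_pin 0.96 [0.6351 0.0184 0.128 ] [ 0.0715 -0.117 ] [161.408 149.8  ]
wrist stop 0.67 [ 0.6783 -0.0809  0.008 ] [ 0.0996 -0.2216] [247.808  48.28 ]
0.63 [array([ 0.5364, -0.0549]), np.float64(-0.79)]
0.73 [array([ 0.544 , -0.0643]), np.float64(-0.69)]
0.83 [array([ 0.5526, -0.0728]), np.float64(-0.59)]
0.93 [array([ 0.562 , -0.0805]), np.float64(-0.49)]
1.03 [array([ 0.5721, -0.0871]), np.float64(-0.39)]
1.13 [array([ 0.5829, -0.0928]), np.float64(-0.29)]
1.23 [array([ 0.5941, -0.0973]), np.float64(-0.19)]
1.33 [array([ 0.6057, -0.1007]), np.float64(-0.09)]
1.43 [array([ 0.6176, -0.1029]), np.float64(0.01)]
1.53 [array([ 0.6297, -0.1039]), np.float64(0.11)]
1.63 [array([ 0.6418, -0.1037]), np.float64(0.21)]
1.73 [array([ 0.6539, -0.1023]), np.float64(0.31)]
```

View pics/wrist1.png

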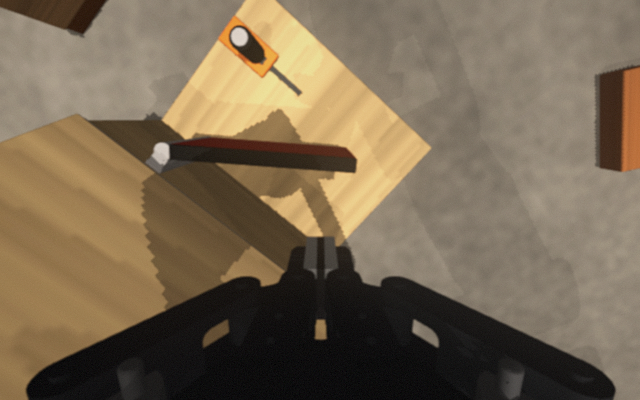

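Call:
servo_tool(commands=[[0, 0, 0, -30, 0, 0, 0], [0, 0, 0, -30, 0, 0, 0], [0, 0, 0, -30, 0, 0, 0], [0, 0, 0, -30, 0, 0, 0], [0, 0, 0, -30, 0, 0, 0], [0, 0, 0, 0, 0, 0, 0]])

```text
clock: 3.4
tcp_pos: [0.5183, -0.0482, 0.099]
tcp_rot: [0.001, 0.937, -0.349, -0.005]
ft_force: [-1.6, 0.3, -0.3]
width: 0.002
grip_force: 0.0
```

Call:
servo_tool(commands=[[0, 5, -4, 0, 0, 0, 0], [0, 5, -4, 0, 0, 0, 0], [0, 4, -4, 0, 0, 0, 0], [0, 3, -4, 0, 0, 0, 2], [0, 3, -4, 0, 0, 0, 2], [0, 4, -4, 0, 0, 0, 2], [0, 4, -4, 0, 0, 0, 2], [0, 0, 0, 0, 0, 0, 0]])

```text
clock: 4.2
tcp_pos: [0.5521, -0.0774, 0.1048]
tcp_rot: [0.0, 0.959, -0.283, 0.002]
ft_force: [0.0, 0.6, 1.7]
width: 0.002
grip_force: 0.0
```

```bash
python3 - <<'E'
from h import *
np.set_printoptions(precision=4,suppress=True)
for i in range(3):
    s=st(); im,D=optics.camera("top")
cv2.imwrite("pics/top2.png",im[80:280,120:400])
im,D=optics.camera("wrist");m=optics.camera_model("wrist")
for t,z in [("leg_end",.128),("leg_pin",.128)]:
    for r in nets.mark_of("wrist",t)[:1]:
        p=atz(m,r["at"],z);print(t,round(r["confidence"],2),loc(p))
        if t=="leg_end": l=loc(p)-PIN;print("leg",np.arctan2(-l[1],-l[0]),np.hypot(*l))
cv2.imwrite("pics/wrist2.png",im)
E
```

```text
t 4.2 tcp [ 0.5521 -0.0774  0.1048] loc [-0.0247 -0.1996] yaw -0.573 toolz [ 0. -0. -1.] F [0.03 0.55 1.67] Floc [0.12 0.54] q [-0.29  0.34  1.71 -0.    1.09  1.85]
t 4.25 tcp [ 0.5518 -0.0773  0.1046] loc [-0.025  -0.1994] yaw -0.574 toolz [ 0. -0. -1.] F [-0.63 -0.17  0.38] Floc [-0.65 -0.08] q [-0.29  0.34  1.71 -0.    1.09  1.85]
t 4.3 tcp [ 0.5516 -0.0772  0.1045] loc [-0.0252 -0.1992] yaw -0.573 toolz [ 0. -0. -1.] F [ 0.1   0.7  -0.24] Floc [0.2  0.68] q [-0.29  0.33  1.72 -0.    1.09  1.85]
leg_end 0.93 [-0.0291 -0.2332]
leg 0.8601691096908622 0.15195394328899925
```

View pics/wrist2.png

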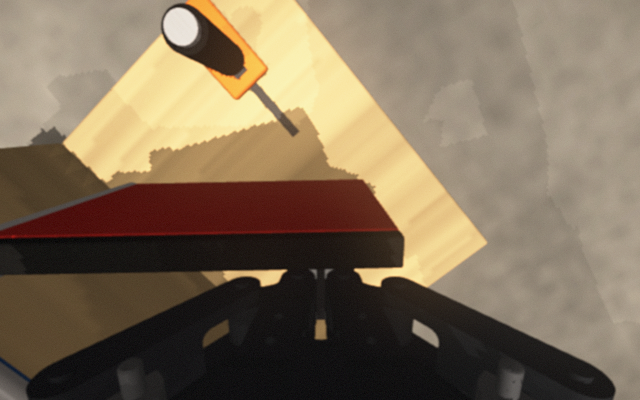

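Call:
servo_tool(commands=[[0, 4.7, -3.9, 0, 0, 0, 2.8], [0, 4.7, -3.8, 0, 0, 0, 2.8], [0, 5, -3.3, 0, 0, 0, 2.8], [0, 5, -3.3, 0, 0, 0, 2.8], [0, 5.4, -2.9, 0, 0, 0, 2.8], [0, 5.4, -2.8, 0, 0, 0, 2.8], [0, 5.6, -2.3, 0, 0, 0, 2.8], [0, 5.6, -2.2, 0, 0, 0, 2.8], [0, 5.8, -1.7, 0, 0, 0, 2.8], [0, 5.8, -1.7, 0, 0, 0, 2.8], [0, 5, -0.8, 0, 0, 0, 2.8], [0, 0, 0, 0, 0, 0, 0], [0, 0, 0, 0, 0, 0, 0]])

```text
clock: 5.8
tcp_pos: [0.6085, -0.1051, 0.1033]
tcp_rot: [-0.0, 1.0, -0.018, 0.0]
ft_force: [0.5, -0.2, 0.5]
width: 0.002
grip_force: 0.0
```

```bash
python3 - <<'E'
from h import *
np.set_printoptions(precision=4,suppress=True)
for i in range(2):
    s=st(); im,D=optics.camera("wrist")
m=optics.camera_model("wrist")
for t,z in [("leg_end",.128),("stop",.008)]:
    for r in nets.mark_of("wrist",t)[:1]:
        p=atz(m,r["at"],z);print(t,round(r["confidence"],2),loc(p))
        if t=="leg_end": l=loc(p)-PIN;print("leg",np.arctan2(-l[1],-l[0]),np.hypot(*l))
cv2.imwrite("pics/wrist3.png",im)
E
```

```text
t 5.8 tcp [ 0.6085 -0.1051  0.1033] loc [ 0.0269 -0.2353] yaw -0.036 toolz [ 0.  0. -1.] F [ 0.53 -0.18  0.52] Floc [ 0.5  -0.26] q [-0.31  0.45  1.56  0.    1.14  1.3 ]
t 5.85 tcp [ 0.6084 -0.1051  0.1033] loc [ 0.0269 -0.2352] yaw -0.036 toolz [ 0.  0. -1.] F [-0.71  0.1   0.08] Floc [-0.69  0.21] q [-0.31  0.45  1.56  0.    1.14  1.3 ]
leg_end 0.96 [ 0.0392 -0.2683]
leg 1.3686240553875353 0.15340244834480785
stop 0.96 [ 0.1009 -0.2225]
```

View pics/wrist3.png

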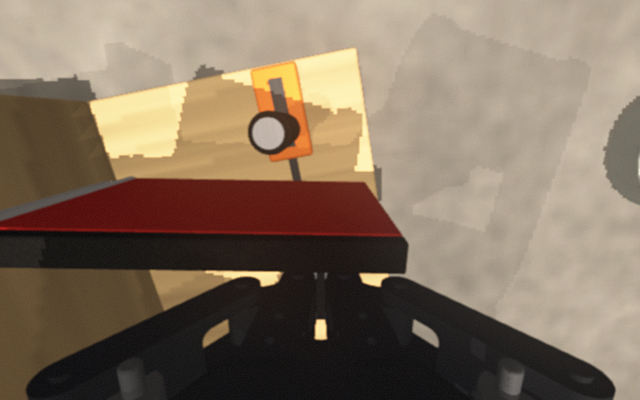

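The leg is at about 1.37 rad and flush with the fingers. The post top at (267,132) still stands clear ahead of it.

```bash
python3 - <<'E'
from h import *
from scipy.optimize import brentq
m=optics.camera_model("wrist");p=loc(atz(m,(267/640,132/400),.08));print("post",p)
for a in [p, np.array([.089,-.225]),np.array([.095,-.225])]:
    t=brentq(lambda t:(a-PIN)@leg(t)[1]-.016,1,2.2);d,n=leg(t);q=PIN+.12*d-.017*n;print(t,wld(q),"n world",R2@n)
print(wld(PIN+.12*leg(1.37)[0]-.017*leg(1.37)[1]))
E
```

```text
post [ 0.08931146 -0.22194251]
1.6025664840175207 [ 0.63851094 -0.10387536] n world [0.98384904 0.17900021]
1.5987678957018239 [ 0.63805088 -0.10389255] n world [0.98452188 0.17526169]
1.6541930823214228 [ 0.64475406 -0.10346865] n world [0.97330113 0.22953194]
[ 0.61047121 -0.1017108 ]
```

Call:
servo_tool(commands=[[0, 4, -0.2, 0, 0, 0, 2], [0, 4, -0.2, 0, 0, 0, 2], [0, 4, 0, 0, 0, 0, 2], [0, 3, 0, 0, 0, 0, 2], [0, 3, 0, 0, 0, 0, 2], [0, 2, 0, 0, 0, 0, 2], [0, 0, 0, 0, 0, 0, 0], [0, 0, 0, 0, 0, 0, 0]])

```text
clock: 6.8
tcp_pos: [0.628, -0.1057, 0.1031]
tcp_rot: [-0.0, 0.996, 0.087, -0.0]
ft_force: [-1.5, -0.7, -0.4]
width: -0.004
grip_force: 0.0
```

Call:
servo_tool(commands=[[0, 1, 0, 0, 0, 0, 0], [0, 1, 0, 0, 0, 0, 0], [0, 0, 0, 0, 0, 0, 0]])

```text
clock: 7.1
tcp_pos: [0.6303, -0.1055, 0.1031]
tcp_rot: [-0.0, 0.996, 0.087, -0.0]
ft_force: [-1.5, -1.4, -0.7]
width: 0.002
grip_force: 0.0
```

Call:
servo_tool(commands=[[0, 1, 0, 0, 0, 0, 0], [0, 0, 0, 0, 0, 0, 0]])

```text
clock: 7.3
tcp_pos: [0.6314, -0.1054, 0.1031]
tcp_rot: [-0.0, 0.996, 0.087, -0.0]
ft_force: [-2.0, -0.1, 0.0]
width: 0.001
grip_force: 0.0
```

Call:
servo_tool(commands=[[0, 1, 0, 0, 0, 0, 0], [0, 0.5, 0, 0, 0, 0, 0], [0, 0, 0, 0, 0, 0, 0]])

```text
clock: 7.6
tcp_pos: [0.633, -0.1055, 0.1032]
tcp_rot: [-0.0, 0.996, 0.087, -0.0]
ft_force: [-2.7, -0.4, -0.2]
width: -0.004
grip_force: 0.0
```

Call:
servo_tool(commands=[[0, 1, 0, 0, 0, 0, 0], [0, 0, 0, 0, 0, 0, 0]])

```text
clock: 7.8
tcp_pos: [0.6341, -0.1056, 0.1033]
tcp_rot: [0.0, 0.996, 0.087, 0.0]
ft_force: [-1.3, 0.6, -0.6]
width: 0.0
grip_force: 0.0
```

Call:
servo_tool(commands=[[0, 1, 0, 0, 0, 0, 0], [0, 0, 0, 0, 0, 0, 0]])

```text
clock: 8.0
tcp_pos: [0.6351, -0.1057, 0.1033]
tcp_rot: [0.0, 0.996, 0.087, 0.0]
ft_force: [-0.9, 0.4, -0.1]
width: -0.0
grip_force: 0.0
```

Call:
servo_tool(commands=[[0, 1, 0, 0, 0, 0, 0], [0, 0, 0, 0, 0, 0, 0]])

```text
clock: 8.2
tcp_pos: [0.6361, -0.1057, 0.1033]
tcp_rot: [0.0, 0.996, 0.087, 0.0]
ft_force: [-1.1, 0.1, -0.1]
width: 0.001
grip_force: 0.0
```

Call:
servo_tool(commands=[[0, 1, 0.1, 0, 0, 0, 0], [0, 0, 0, 0, 0, 0, 0]])

```text
clock: 8.4
tcp_pos: [0.6367, -0.1056, 0.1032]
tcp_rot: [0.0, 0.996, 0.087, -0.0]
ft_force: [-3.3, -0.4, -0.3]
width: -0.004
grip_force: 0.0
```

Call:
servo_tool(commands=[[0, 1, 0.1, 0, 0, 0, 0], [0, 0, 0, 0, 0, 0, 0]])

```text
clock: 8.6
tcp_pos: [0.6371, -0.1055, 0.1031]
tcp_rot: [-0.0, 0.996, 0.087, -0.001]
ft_force: [-5.7, -0.4, 1.9]
width: 0.003
grip_force: 0.0
```

Call:
servo_tool(commands=[[0, 0.7, 0.1, 0, 0, 0, 0], [0, 0, 0, 0, 0, 0, 0]])

```text
clock: 8.8
tcp_pos: [0.6373, -0.1056, 0.103]
tcp_rot: [-0.0, 0.996, 0.087, -0.002]
ft_force: [-6.9, -0.5, 3.0]
width: -0.0
grip_force: 0.0
```

Call:
servo_tool(commands=[[0, 0.7, 0.1, 0, 0, 0, 0], [0, 0, 0, 0, 0, 0, 0]])

```text
clock: 9.0
tcp_pos: [0.6375, -0.1055, 0.1029]
tcp_rot: [-0.0, 0.996, 0.087, -0.002]
ft_force: [-7.0, -0.4, 2.8]
width: -0.0
grip_force: 0.0
```

Call:
servo_tool(commands=[[0, 0.8, 0.1, 0, 0, 0, 0], [0, 0.5, 0.1, 0, 0, 0, 0], [0, 0, 0, 0, 0, 0, 0]])

```text
clock: 9.3
tcp_pos: [0.638, -0.1054, 0.1028]
tcp_rot: [-0.0, 0.996, 0.087, -0.003]
ft_force: [-11.2, -1.4, 4.1]
width: -0.001
grip_force: 0.0
```

Call:
servo_tool(commands=[[0, 0, 0, 0, 0, 0, 0], [0, 0, 0, 0, 0, 0, 0], [0, 0, 0, 0, 0, 0, 0]])

```text
clock: 9.6
tcp_pos: [0.638, -0.1055, 0.1028]
tcp_rot: [-0.0, 0.996, 0.087, -0.003]
ft_force: [-10.8, -2.0, 4.3]
width: -0.0
grip_force: 0.0
```

Call:
servo_tool(commands=[[0, 0, 0, 0, 0, 0, 0], [0, 0, 0, 0, 0, 0, 0], [0, -2, 0, 0, 0, 0, 0], [0, -6, 0, 0, 0, 0, 0], [0, -12, 0, 0, 0, 0, 0], [0, -2, 0, 0, 0, 0, 0], [0, 0, 0, 30, 0, 0, 0], [0, 0, 0, 40, 0, 0, 0], [0, 0, 0, 40, 0, 0, 0], [0, 0, 0, 40, 0, 0, 0], [0, 0, 0, 40, 0, 0, 0], [0, 0, 0, 40, 0, 0, 0], [0, 0, 0, 20, 0, 0, 0], [0, 0, 0, 0, 0, 0, 0]])

```text
clock: 11.0
tcp_pos: [0.6212, -0.1055, 0.3591]
tcp_rot: [0.002, 0.996, 0.087, 0.006]
ft_force: [0.1, -1.0, -0.1]
width: 0.005
grip_force: 0.0
```

```bash
python3 - <<'E'
from h import *
np.set_printoptions(precision=4,suppress=True)
st(); im,D=optics.camera("wrist");m=optics.camera_model("wrist")
for t,z in [("leg_end",.128),("stop",.008)]:
    for r in nets.mark_of("wrist",t)[:1]:
        p=atz(m,r["at"],z);print(t,round(r["confidence"],2),loc(p))
        if t=="leg_end": l=loc(p)-PIN;print("leg",np.arctan2(-l[1],-l[0]),np.hypot(*l))
cv2.imwrite("pics/wrist4.png",im)
im,D=optics.camera("top");m=optics.camera_model("top")
for r in nets.find_in("top","screw_jar")[:1]: print("jar",loc(atz(m,r["at"],.19)))
E
```

```text
t 11.0 tcp [ 0.6212 -0.1055  0.3591] loc [ 0.0395 -0.2376] yaw 0.175 toolz [ 0.01 -0.   -1.  ] F [ 0.06 -0.96 -0.08] Floc [-0.08 -0.96] q [-0.31  0.26  1.26  0.    1.61  1.09]
leg_end 0.97 [ 0.0704 -0.2691]
leg 1.5737121643550684 0.15110465549975086
stop 0.97 [ 0.0979 -0.218 ]
jar [-0.0006  0.0671]
```

View pics/wrist4.png

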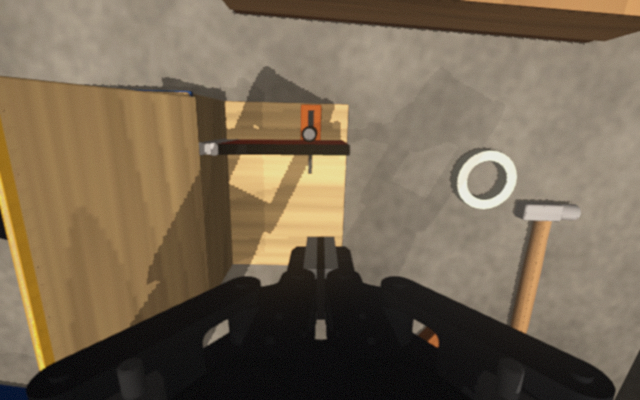

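The leg now rests against the post at (308,133), and the plate hasn't moved. Next I go over the wing's edge.

Call:
servo_tool(commands=[[0, -1, 36, 0, 0, 0, 0], [0, -1, 36, 0, 0, 0, 0], [0, -1, 36, 0, 0, 0, 0], [0, -1, 36, 0, 0, 0, 0], [0, 0, 36, 0, 0, 0, 0], [0, 0, 36, 0, 0, 0, 0], [0, 0, 36, 0, 0, 0, 0], [0, 0, 0, 0, 0, 0, 0], [0, 0, 0, -25, 0, 0, 0], [0, 0, 0, -25, 0, 0, 0], [0, 0, 0, -25, 0, 0, 0], [0, 0, 0, 0, 0, 0, 0]])

```text
clock: 12.45
tcp_pos: [0.6114, 0.1459, 0.2716]
tcp_rot: [0.0, 0.996, 0.087, -0.006]
ft_force: [-0.9, -0.7, -1.1]
width: -0.001
grip_force: 0.0
```

```bash
python3 - <<'E'
from h import *
np.set_printoptions(precision=4,suppress=True)
s=st(); im,D=optics.camera("wrist");m=optics.camera_model("wrist")
for r in nets.mark_of("wrist","wing_edge")[:1]:
    p=atz(m,r["at"],.285);print(r["confidence"],loc(p),atdepth(m,r["at"],D))
im,D=optics.camera("scene");im=cv2.resize(im[120:340,240:460],None,fx=2.5,fy=2.5);cv2.imwrite("pics/s5.png",im)
# plan: tip leading corner at r, tcp path
for f in [2.0,1.8,1.57,1.4,1.2,1.0,.8,.6,.4,.2,.1,0]:
    r=.125;y=-.1-r*np.cos(f);z=.14+r*np.sin(f)
    print(f,np.round([y+.0145,z+.022],4))
E
```

```text
t 12.45 tcp [0.6114 0.1459 0.2716] loc [0.0669 0.0125] yaw 0.174 toolz [-0.01 -0.   -1.  ] F [-0.9  -0.68 -1.1 ] Floc [-0.99 -0.54] q [ 0.1   0.31  1.37 -0.    1.47  1.49]
0.73 [ 0.1241 -0.0526] [ 0.6784 -0.076   0.0182]
2.0 [-0.0335  0.2757]
1.8 [-0.0571  0.2837]
1.57 [-0.0856  0.287 ]
1.4 [-0.1067  0.2852]
1.2 [-0.1308  0.2785]
1.0 [-0.153   0.2672]
0.8 [-0.1726  0.2517]
0.6 [-0.1887  0.2326]
0.4 [-0.2006  0.2107]
0.2 [-0.208   0.1868]
0.1 [-0.2099  0.1745]
0 [-0.2105  0.162 ]
```

View pics/s5.png

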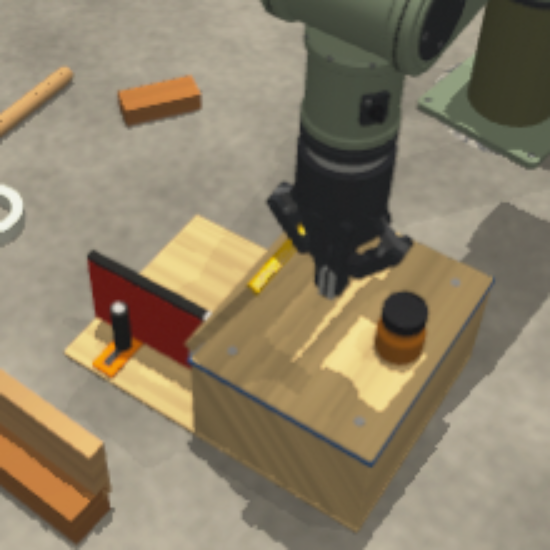

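Call:
servo_tool(commands=[[0, 0, 0, 2, 0, 0, 8], [0, 0, 0, 2, 0, 0, 8], [0, 0, 0, 2, 0, 0, 8], [0, 0, 0, 2, 0, 0, 8], [0, 0, 0, 2, 0, 0, 8], [0, 0, 0, 0, 0, 0, 8], [0, 0, 0, 0, 0, 0, 8], [0, 0, 0, 0, 0, 0, 8], [0, 0, 0, 0, 0, 0, 8], [0, 0, 0, 0, 0, 0, 8], [0, 0, 0, 0, 0, 0, 8], [0, 0, 0, 0, 0, 0, 0], [0, 1.5, -10, 0, 0, 0, 0], [0, 1.5, -10, 0, 0, 0, 0], [0, 1.5, -10, 0, 0, 0, 0], [0, 0, 0, 0, 0, 0, 0]])

```text
clock: 14.2
tcp_pos: [0.6196, 0.1159, 0.2891]
tcp_rot: [0.0, 0.657, 0.754, 0.001]
ft_force: [1.5, 0.5, 1.5]
width: -0.001
grip_force: 0.3
```

Call:
servo_tool(commands=[[0, 1, -7, 0, 0, 0, 0], [0, 1, -7, 0, 0, 0, 0], [0, 1, -7, 0, 0, 0, 0], [0, 0, 0, 0, 0, 0, 0]])

```text
clock: 14.6
tcp_pos: [0.6227, 0.096, 0.2893]
tcp_rot: [0.0, 0.656, 0.755, 0.001]
ft_force: [0.4, 3.0, 1.9]
width: 0.001
grip_force: 1.3
```

```bash
python3 -c "
from h import *
st()"
```

```text
t 14.6 tcp [0.6227 0.096  0.2893] loc [ 0.0707 -0.0384] yaw 1.71 toolz [ 0.  0. -1.] F [0.43 3.01 1.85] Floc [0.87 2.91] q [ 0.02  0.3   1.36  0.    1.49 -0.12]
```

Call:
servo_tool(commands=[[0, 1, -7, 0, 0, 0, 0], [0, 1, -7, 0, 0, 0, 0], [0, 1, -7, 0, 0, 0, 0], [0, 1, -7, 0, 0, 0, 0], [0, 1, -7, 0, 0, 0, 0], [0, 1, -7, -1, 0, 0, 0], [0, 1, -7, -1, 0, 0, 0], [0, 0, 0, 0, 0, 0, 0]])

```text
clock: 15.4
tcp_pos: [0.629, 0.0452, 0.2855]
tcp_rot: [0.0, 0.657, 0.754, -0.001]
ft_force: [-0.1, -0.8, 0.1]
width: -0.002
grip_force: 0.0
```

Call:
servo_tool(commands=[[0, 1, -7, -0.7, 0, 0, 0], [0, 1, -7, -0.7, 0, 0, 0], [0, 1, -7, -0.7, 0, 0, 0], [0, 1.2, -8, -2.3, 0, 0, 0], [0, 1.2, -8, -2.3, 0, 0, 0], [0, 1.2, -8, -2.3, 0, 0, 0], [0, 1, -7.3, -3.7, 0, 0, 0], [0, 1, -7.3, -3.7, 0, 0, 0], [0, 1, -7.3, -3.7, 0, 0, 0], [0, 0, 0, 0, 0, 0, 0]])

```text
clock: 16.4
tcp_pos: [0.6388, -0.0216, 0.2652]
tcp_rot: [0.0, 0.657, 0.754, -0.001]
ft_force: [-0.3, -0.7, 0.1]
width: 0.003
grip_force: 0.0
```

```bash
python3 -c "
from h import *
st(); im,D=optics.camera('scene');im=cv2.resize(im[120:340,240:460],None,fx=2.5,fy=2.5);cv2.imwrite('pics/s6.png',im)"
```

```text
t 16.4 tcp [ 0.6388 -0.0216  0.2652] loc [ 0.0693 -0.1571] yaw 1.709 toolz [-0. -0. -1.] F [-0.27 -0.67  0.06] Floc [-0.36 -0.62] q [-0.17  0.33  1.36 -0.    1.45 -0.31]
```

View pics/s6.png

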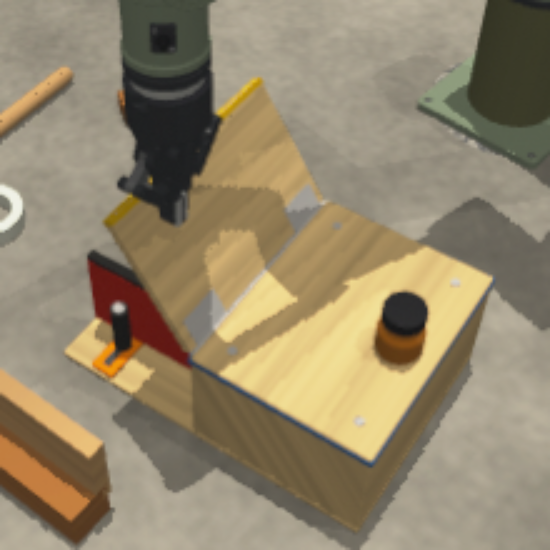

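The wing follows, at about 1 rad, with the fingertip at (175,215) on its upper face. I continue down the arc.

Call:
servo_tool(commands=[[0, 1, -6.5, -5, 0, 0, 0], [0, 1, -6.5, -5, 0, 0, 0], [0, 1, -6.5, -5, 0, 0, 0], [0, 0.8, -5.3, -6.3, 0, 0, 0], [0, 0.8, -5.3, -6.3, 0, 0, 0], [0, 0.8, -5.3, -6.3, 0, 0, 0], [0, 0.6, -4, -7, 0, 0, 0], [0, 0.6, -4, -7, 0, 0, 0], [0, 0.6, -4, -7, 0, 0, 0], [0, 0, 0, 0, 0, 0, 0]])

```text
clock: 17.45
tcp_pos: [0.6451, -0.0678, 0.2093]
tcp_rot: [-0.001, 0.656, 0.754, -0.001]
ft_force: [0.2, 0.3, -0.2]
width: 0.0
grip_force: 0.0
```

Call:
servo_tool(commands=[[0, 0.3, -2, -6, 0, 0, 0], [0, 0.3, -2, -6, 0, 0, 0], [0, 0.3, -2, -6, 0, 0, 0], [0, 0.2, -1, -5, 0, 0, 0], [0, 0.2, -1, -5, 0, 0, 0], [0, 0, 0, 0, 0, 0, 0]])

```text
clock: 18.05
tcp_pos: [0.6469, -0.0754, 0.1821]
tcp_rot: [-0.0, 0.656, 0.755, -0.0]
ft_force: [-0.5, -0.9, -0.5]
width: -0.0
grip_force: 0.0
```

```bash
python3 -c "
from h import *
st(); im,D=optics.camera('scene');im=cv2.resize(im[160:320,230:450],None,fx=3,fy=3);cv2.imwrite('pics/s7.png',im)"
```

```text
t 18.05 tcp [ 0.6469 -0.0754  0.1821] loc [ 0.0694 -0.2116] yaw 1.71 toolz [-0.  0. -1.] F [-0.46 -0.9  -0.49] Floc [-0.59 -0.82] q [-0.25  0.43  1.41 -0.    1.31 -0.39]
```

View pics/s7.png

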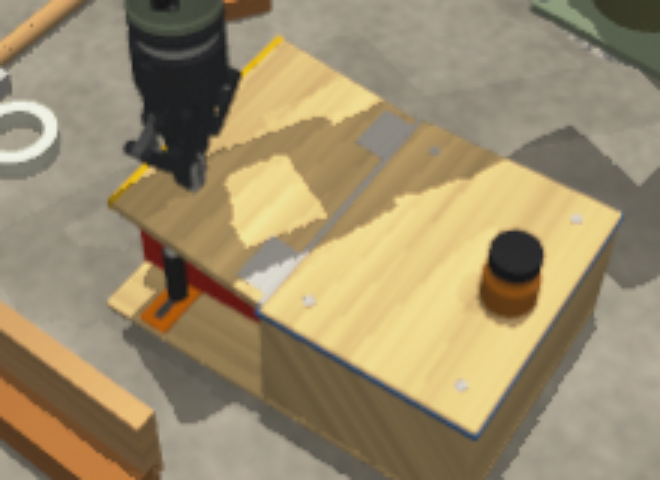

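The wing is nearly level with the leg under it. Now I press down in small steps.

Call:
servo_tool(commands=[[0, 0, -0.5, -4, 0, 0, 0], [0, 0, -0.5, -4, 0, 0, 0], [0, 0, 0, -4, 0, 0, 0], [0, 0, 0, -3, 0, 0, 0], [0, 0, 0, 0, 0, 0, 0], [0, 0, 0, 0, 0, 0, 0]])

```text
clock: 18.7
tcp_pos: [0.6468, -0.0761, 0.1677]
tcp_rot: [-0.001, 0.656, 0.755, -0.0]
ft_force: [0.5, 0.0, 0.1]
width: -0.0
grip_force: 0.0
```

Call:
servo_tool(commands=[[0, 0, 0, -1, 0, 0, 0], [0, 0, 0, -1, 0, 0, 0], [0, 0, 0, 0, 0, 0, 0]])

```text
clock: 19.0
tcp_pos: [0.6469, -0.0762, 0.1661]
tcp_rot: [-0.0, 0.656, 0.755, -0.0]
ft_force: [-0.1, 0.2, 1.1]
width: -0.002
grip_force: 0.3
```

Call:
servo_tool(commands=[[0, 0, 0, -1, 0, 0, 0], [0, 0, 0, 0, 0, 0, 0], [0, 0, 0, 0, 0, 0, 0]])

```text
clock: 19.3
tcp_pos: [0.6473, -0.0763, 0.1652]
tcp_rot: [0.0, 0.656, 0.755, 0.0]
ft_force: [-0.4, -0.4, 1.2]
width: 0.004
grip_force: 0.3
```

Call:
servo_tool(commands=[[0, 0, 0, -1, 0, 0, 0], [0, 0, 0, 0, 0, 0, 0], [0, 0, 0, 0, 0, 0, 0]])

```text
clock: 19.6
tcp_pos: [0.6473, -0.0763, 0.1643]
tcp_rot: [0.0, 0.656, 0.755, 0.0]
ft_force: [-0.5, 0.1, 0.7]
width: -0.002
grip_force: 0.5
```

Call:
servo_tool(commands=[[0, 0, 0, -1, 0, 0, 0], [0, 0, 0, 0, 0, 0, 0], [0, 0, 0, 0, 0, 0, 0]])

```text
clock: 19.9
tcp_pos: [0.6473, -0.0764, 0.1632]
tcp_rot: [0.0, 0.656, 0.755, 0.0]
ft_force: [0.3, -0.0, 0.6]
width: -0.004
grip_force: 0.5
```

Call:
servo_tool(commands=[[0, 0, 0, -0.7, 0, 0, 0], [0, 0, 0, 0, 0, 0, 0], [0, 0, 0, 0, 0, 0, 0]])

```text
clock: 20.2
tcp_pos: [0.6473, -0.0763, 0.1626]
tcp_rot: [0.0, 0.656, 0.755, 0.0]
ft_force: [-0.4, 0.5, 0.8]
width: -0.002
grip_force: 0.6
```

Call:
servo_tool(commands=[[0, 0, 0, -0.7, 0, 0, 0], [0, 0, 0, 0, 0, 0, 0], [0, 0, 0, 0, 0, 0, 0]])

```text
clock: 20.5
tcp_pos: [0.6473, -0.0763, 0.1619]
tcp_rot: [0.0, 0.656, 0.755, 0.0]
ft_force: [-0.5, 0.8, 2.3]
width: -0.004
grip_force: 1.0
```

Call:
servo_tool(commands=[[0, 0, 0, -0.7, 0, 0, 0], [0, 0, 0, 0, 0, 0, 0], [0, 0, 0, 0, 0, 0, 0]])

```text
clock: 20.8
tcp_pos: [0.6473, -0.0763, 0.1617]
tcp_rot: [0.0, 0.656, 0.755, 0.0]
ft_force: [-2.9, 1.2, 6.3]
width: -0.001
grip_force: 2.7
```

Call:
servo_tool(commands=[[0, 0, 0, -0.7, 0, 0, 0], [0, 0, 0, 0, 0, 0, 0], [0, 0, 0, 0, 0, 0, 0]])

```text
clock: 21.1
tcp_pos: [0.6473, -0.0764, 0.1615]
tcp_rot: [0.0, 0.656, 0.755, 0.0]
ft_force: [-2.9, 1.9, 6.3]
width: 0.003
grip_force: 3.5
```

Call:
servo_tool(commands=[[0, 0, 0, -0.7, 0, 0, 0], [0, 0, 0, 0, 0, 0, 0], [0, 0, 0, 0, 0, 0, 0]])

```text
clock: 21.4
tcp_pos: [0.6473, -0.0763, 0.1614]
tcp_rot: [0.0, 0.656, 0.755, 0.0]
ft_force: [-3.9, 1.8, 9.4]
width: -0.004
grip_force: 4.5
```

Call:
servo_tool(commands=[[0, 0, 0, -0.3, 0, 0, 0], [0, 0, 0, 0, 0, 0, 0], [0, 0, 0, 0, 0, 0, 0], [0, 0, 0, 0, 0, 0, 0]])

```text
clock: 21.8
tcp_pos: [0.6473, -0.0763, 0.1613]
tcp_rot: [0.0, 0.656, 0.755, 0.0]
ft_force: [-5.1, 1.2, 9.9]
width: -0.0
grip_force: 5.0
```

Call:
servo_tool(commands=[[0, 0, 0, 0, 0, 0, 0], [0, 0, 0, 0, 0, 0, 0], [0, 0, 0, 0, 0, 0, 0], [0, 0, 0, 0, 0, 0, 0]])

```text
clock: 22.2
tcp_pos: [0.6473, -0.0763, 0.1613]
tcp_rot: [0.0, 0.656, 0.755, 0.0]
ft_force: [-4.2, 0.9, 9.7]
width: -0.003
grip_force: 5.0
```

Call:
servo_tool(commands=[[0, 0, 0, 2, 0, 0, 0], [0, 0, 0, 6, 0, 0, 0], [0, 0, 0, 20, 0, 0, 0], [0, 0, 0, 30, 0, 0, 0], [0, 0, 0, 30, 0, 0, 0], [0, 0, 0, 30, 0, 0, 0], [0, 0, 0, 0, 0, 0, 0], [0, 0, 0, 0, 0, 0, 0]])

```text
clock: 23.0
tcp_pos: [0.6477, -0.0765, 0.278]
tcp_rot: [0.001, 0.656, 0.755, 0.0]
ft_force: [-0.4, 0.0, -0.5]
width: -0.002
grip_force: 0.0
```

```bash
python3 - <<'E'
from h import *
np.set_printoptions(precision=4,suppress=True)
st(); im,D=optics.camera("wrist");m=optics.camera_model("wrist");cv2.imwrite("pics/w8.png",im)
im2,D2=optics.camera("scene");m2=optics.camera_model("scene")
# wing height from top camera depth at points in local frame
imt,Dt=optics.camera("top");mt=optics.camera_model("top")
for n,mm,DD in [("scene",m2,D2),("top",mt,Dt)]:
  for q in [(-.08,-.14),(-.08,-.24),(.05,-.25),(.11,-.13),(.11,-.24),(-.1,.05),(.1,.05)]:
    X=np.array([*wld(q),.14]);p,_=cv2.projectPoints(X[None],cv2.Rodrigues(np.array(mm["R"]))[0],np.array(mm["t"]),K(mm),np.array(mm["distortion"]))
    P=atdepth(mm,p[0,0]/[640,400],DD);print(n,q,P,loc(P))
cv2.imwrite("pics/s8.png",cv2.resize(im2[160:320,230:450],None,fx=3,fy=3))
E
```

```text
t 23.0 tcp [ 0.6477 -0.0765  0.278 ] loc [ 0.0699 -0.2127] yaw 1.71 toolz [ 0. -0. -1.] F [-0.36  0.   -0.46] Floc [-0.36  0.05] q [-0.25  0.35  1.31 -0.    1.48 -0.39]
scene (-0.08, -0.14) [ 0.4883 -0.027   0.1395] [-0.0804 -0.1402]
scene (-0.08, -0.24) [ 0.5011 -0.1279  0.1369] [-0.0826 -0.2419]
scene (0.05, -0.25) [ 0.632  -0.1182  0.1374] [ 0.0482 -0.2517]
scene (0.11, -0.13) [0.6744 0.0105 0.1387] [ 0.1092 -0.1306]
scene (0.11, -0.24) [ 0.6907 -0.0984  0.1388] [ 0.1093 -0.2408]
scene (-0.1, 0.05) [0.4411 0.1584 0.1403] [-0.0997  0.0501]
scene (0.1, 0.05) [0.6391 0.1881 0.1408] [0.1005 0.0502]
top (-0.08, -0.14) [ 0.4888 -0.0265  0.1387] [-0.0799 -0.1399]
top (-0.08, -0.24) [ 0.5035 -0.1256  0.1391] [-0.0799 -0.24  ]
top (0.05, -0.25) [ 0.6339 -0.1163  0.1382] [ 0.0505 -0.25  ]
top (0.11, -0.13) [0.6749 0.0112 0.1405] [ 0.1098 -0.1301]
top (0.11, -0.24) [ 0.5553 -0.1121  0.5553] [-0.0267 -0.2343]
top (-0.1, 0.05) [ 0.4208 -0.0122  0.6564] [-0.145  -0.1156]
top (0.1, 0.05) [0.5105 0.013  0.6201] [-0.0525 -0.104 ]
```

View pics/s8.png

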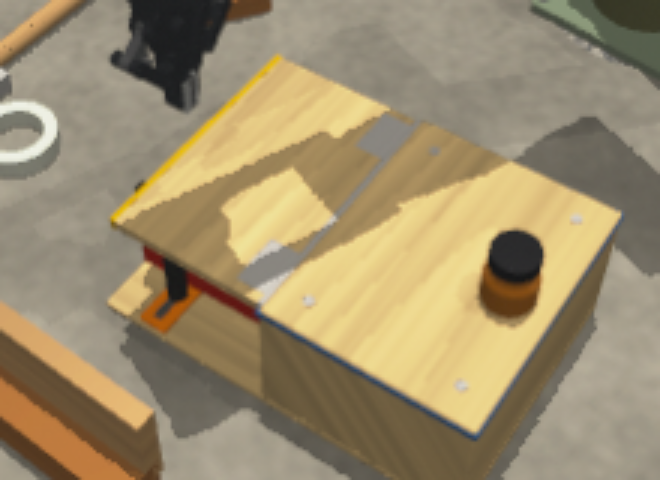

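The wing is level at 0.138 to 0.140 m all over. The leg stands against the post at (175,280), the jar hasn't moved, and the gripper is clear at (180,100).

```bash
python3 -c "
from rig import workorder
print(workorder.job_done())"
```

```text
the job is handed in; nothing more can be done
None
```

I swung the leg home against the post with an estimated 10 N, pressed the wing level onto it with about 10 N, let go, kept clear of the loose things and handed the job in at about 23 s; no verdict came back.

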